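# Bring a flat bar from the stock rack into the drill jig

## Task

Draw the flat steel bar out of the low stock rack, let go of it on the bench, then take it again and slide it along the bench, without lifting it, into the drill jig, yellow end first under the bush plate. Push it home gently, without ramming the jig, until it is flush along the fence and against the end stop, flat on the bench. Leave the tape measure, mug, masking tape and paste tin where they are.

Things in the scene. Friction and masses are not known exactly. Their poses are not given: they have to be found in the camera images.
- bar: loose flat steel bar offcut, 55 x 150 x 10 mm, about 0.5 kg, dark grey with the last 30 mm of one end painted yellow. Origin: centre of its underside. Its y axis runs along the 150 mm, the yellow end is at y = -75 mm and the plain end at y = +75 mm; x across the 55 mm; z up. It starts in the rack with 57 to 65 mm of its yellow end showing. It must stay within 30 mm of the bench.
- painted_end (a point): centre of the yellow end face of the bar (5 mm above the underside)
- plain_end (a point): centre of the plain end face of the bar (5 mm above the underside)
- rack: stock rack, fixed to the bench: two plywood cheeks 24 mm high and a blue cover plate, 86 mm wide, 110 mm deep, 30 mm high over all. Origin on the bench at the middle of its mouth; the inside runs from y = 0 (mouth) to y = +100 mm (back wall), is 66 mm wide in x and 24 mm high. The bar comes out along the rack's -y.
- jig: drill jig, fixed to the bench: an aluminium L of fence and end stop, 22 mm high, with a dark bush plate over its corner; open on its -x side and its +y end. Origin and axes are those of the bar when it lies home: the bar goes in along -y, yellow end first. Bar and jig may press on each other with at most 40 N.
- fence_face (a point): point on the bench on the face of the jig's fence, 27.5 mm in the jig's +x from its origin; the face runs along the jig's y from -100 to +75 mm, the fence is 24 mm thick
- stop_face (a point): point on the bench on the face of the jig's end stop, 75 mm in the jig's -y from its origin; the face runs along the jig's x, from -32.5 mm to the fence
- bush (a point): top of the brass drill bush on the bush plate, 35 mm above the bench. In the jig's frame the plate covers y = -100 to -32 mm and x = -32.5 to +51.5 mm, its underside 22 mm and its top 30 mm above the bench; screw heads on it reach 33 mm
- tape_measure: bystander: yellow tape measure, 72 x 79 x 36 mm, origin at the centre of its underside
- mug: bystander: pale mug, 72 x 101 x 92 mm, origin at the centre of its underside
- masking_tape: bystander: roll of masking tape lying flat, 100 mm across, 24 mm high, origin at the centre of its underside
- paste_tin: bystander: green tin with a pale lid, 69 mm across, 46 mm high, origin at the centre of its underside
There are look-alikes about, which are no part of the job. There is more than one size of the bar; the job needs the larger.

How it is judged:
On the way:
1. the bar is out of the rack, lying on the bench and let go (y of plain_end in the frame of rack below 0 m and height (world z) of bar below 0.004 m and angle between bar's own z axis and vertical below 0.05 rad and contact force between the fingers and bar below 0.1 N and linear speed of bar below 0.01 m/s), for 0.2 s.
At the end, for the whole second after the job is handed in: The bar lies flat and at rest on the bench in the jig, yellow end under the bush plate: within 2 mm of the fence and within 2 mm of the end stop, parallel to the fence within 0.02 rad (x of bar in the frame of jig between -0.002 and 0.002 m and y of bar in the frame of jig between -0.002 and 0.002 m and angle between the y axis of bar and the y axis of jig, either way round below 0.02 rad and y of painted_end in the frame of jig below -0.06 m and height (world z) of bar below 0.003 m and angle between bar's own z axis and vertical below 0.03 rad and linear speed of bar below 0.005 m/s); the robot touches nothing.
It fails at once if bar and jig press on each other with more than 40 N (contact force between bar and jig above 40 N).
It fails at once if the bar is lifted more than 30 mm off the bench (height (world z) of bar above 0.03 m).
It fails at once if the tape measure, mug, masking tape or paste tin is moved by more than 20 mm (distance of any of tape_measure, mug, masking_tape, paste_tin from where it was at the start of the episode above 0.02 m).
It also fails if it takes over 72 s, if anything falls off the work surface, if the arm or the gripper's body presses on something with over 40 N, if the wrist force passes 120 N, or if a joint passes its speed limit or range.

## Robot

A 6-joint arm with a two-finger parallel gripper is mounted at the origin on a cart in front of the work surface, level with it; the furniture and walls round the work are solid. World frame = base frame: x ahead of the robot, y to its left, z up, the work surface at z = 0. Lengths are in m, angles in rad, forces in N, time in s.
With the tool pointing down it reaches from about 0.25 to 0.775 m from the base axis. Payload 4 kg.
Tool frame: the origin (TCP) lies at the very end of the fingers, on their centre line; the grasp point (between the pads) lies 19 mm behind it (hold_point_z is the distance from the TCP to the grasp point, in m); z points along the fingers, y is the line along which they close (so a half turn about z gives the same grasp; the last joint's range is limited). The gripper opens to 85 mm and grips with 20 to 120 N. Pads are 22 mm wide; open, the fingers measure 114 mm over their backs; the gripper's body (76 mm by 85 mm) begins 54 mm behind the grasp point. The pads swing forward as they close: fully open they stand 13 mm farther back than shut.
Start: joints at [1.007, 0.087, 1.371, -0, 1.684, -0.103], TCP at [0.245, 0.493, 0.204] pointing down, gripper open.
Joint ranges: [-3.1, 3.1], [-0.76, 2.03], [0.27, 2.55], [-1.08, 4.22], [0.17, 2.65], [-2.57, 2.57]. Speed limits (rad/s): [2.79, 2.79, 3.14, 3.14, 3.14, 3.14].

## Interface

Orientations are given as a unit quaternion [w, x, y, z].
In Python, from plant import sense, capture, sign_off, hold_point_z gives the robot as it stands.
- The arm moves only by the tool step_arm, never from a script. Its argument "rows" is a list of rows, each an object of numbers: "x", "y", "z": the shift along the tool's x, y, z in units of 30 mm (1.0 is 30 mm); "wx", "wy", "wz": the turn, a rotation vector about the tool's x, y, z in rad. In form: [{"x": .., "y": .., "z": .., "wx": .., "wy": .., "wz": ..}, ...]. A call has exactly 8 rows; each row shifts and turns the commanded pose from where the row before left it, along the tool's axes as they then stand; what a row does not reach is not made up. A row lasts 1/8 s, in which the tool goes at most 62.5 mm and 10.7 degrees, less where a joint would pass 70% of its speed; a pose out of reach is approached as far as the arm can. A call is refused whole if a number of a shift passes 1 or a number of a turn 0.188, either way. A call with a gripper value outside its range is refused whole. "fingers" is the closure, from 0 (fully open) to 1 (shut), set as the call begins (left out, the last holds). The fingers move at their own pace and stop on an object; the grip force is fixed at half the most. Time passes only in rows, so rows that do not move let the fingers close, or fill a call up. It gives the time, the measured TCP pose, the force, the opening and the grip force at its end, in the units of the state.
- sense(): the state, without advancing time (a new reading comes with each control period).
- capture(name): name is "scene" or "top"; returns a dict with "image" (480x640x3 uint8, red, green, blue), "depth" (480x640 float32, m along the optical axis (not along the pixel's ray), 0 where there is no reading), "mtx" (3x3 intrinsics, pixels), "xyz" and "orientation" of the camera in the world. Camera axes: x right, y down, z forward; pixel columns grow to the right and rows downward; lengths in m; the calibration is good to about 2 mm. A picture is of the moment at which its call begins.
- sign_off(): hands the job in; it is judged then, once.
The state is a dict: "time": time; "joint_pos": joint angles; "qd": joint speeds; "joint_efforts": joint torques, N m; "position": TCP position; "orientation": TCP orientation; "force": force on the tool from outside, world axes, zero at the start; "wrist_torque": the same for the moment, N m; "opening": opening from 0.0 (shut) to 1.0 (fully open); "grip_force": force on a finger pad.
Only numpy, scipy, OpenCV 4.12 (cv2) and the standard library are available. Lean on these libraries where they do the work, as an engineer would, in place of code of your own. Each camera call takes 0.05 s, during which the arm holds its last target. There are 200 camera calls.

## Working session

There is one attempt and no reset: what is moved stays moved. The work goes in short steps, Python scripts to look and compute and a tool call to move; the robot and the scene stay as the last step left them, time stands still between calls to the robot, and variables do not carry over. Pictures are saved under pics/ and viewed, at most 10 in all, crops included, and the job is handed in when it is done.

Besides the shell and the picture viewer there is one more tool, called after "Call:" as name([rows], argument=value, ...), one row to a line, values as JSON. step_arm: Moves the arm, as the interface text tells. Its arguments: {"type":"object","properties":{"rows":{"type":"array","items":{"type":"object","properties":{"x":{"type":"number"},"y":{"type":"number"},"z":{"type":"number"},"wx":{"type":"number"},"wy":{"type":"number"},"wz":{"type":"number"}}}},"fingers":{"type":"number"}},"required":["rows"]}

```bash
mkdir -p pics; cat > h.py <<'E'
import numpy as np, cv2
from scipy.spatial.transform import Rotation as R
from plant import sense, capture, sign_off, hold_point_z
def rot(q): return R.from_quat([q[1],q[2],q[3],q[0]])
def cloud(c):
    d=c["depth"]; K=np.array(c["mtx"]); v,u=np.mgrid[0:480,0:640]
    p=np.stack([(u-K[0,2])/K[0,0]*d,(v-K[1,2])/K[1,1]*d,d],-1)
    return p@rot(c["orientation"]).as_matrix().T+np.array(c["xyz"])
def save(im,n): cv2.imwrite(f"pics/{n}.png",im[...,::-1])
E
python3 - <<'E'
from h import *
for n in("scene","top"):
    c=capture(n); save(c["image"],n+"0"); np.savez(n+"0.npz",**{k:np.array(v) for k,v in c.items()}); print(n,c["xyz"],c["orientation"],np.array(c["mtx"])[0])
s=sense(); print(s, hold_point_z)
E
```

```text
scene [-0.01912693 -1.01309583  1.02478458] [-0.41942388  0.87101192 -0.23371846  0.1039112 ] [621.55796379   0.         320.8933129 ]
top [0.31418234 0.0415496  1.51430276] [ 0.0607975  -0.69771381  0.71165314 -0.05521685] [527.35128931   0.         317.6257841 ]
{'time': 0.1, 'joint_pos': array([ 1.00692642e+00,  8.79126474e-02,  1.37212442e+00,  1.61495593e-05,
        1.68360663e+00, -1.03098937e-01]), 'qd': array([-0.00012013, -0.00163565, -0.00225893, -0.00100488,  0.00122052,
       -0.00011278]), 'joint_efforts': array([ 2.31101709e-03, -3.53013468e+01, -3.14220250e+01, -1.26124069e-04,
        7.90179736e-03, -3.86802398e-06]), 'position': array([0.24427597, 0.49220809, 0.20242819]), 'orientation': array([-3.43273245e-04,  2.28351841e-01,  9.73578135e-01, -9.66394373e-04]), 'force': array([-0.01446043, -0.02129725, -0.01627556]), 'wrist_torque': array([-0.00370549, -0.02968497, -0.0325346 ]), 'grip_force': 0.0, 'opening': 0.9983727554170043} 0.0187
```

View pics/top0.png

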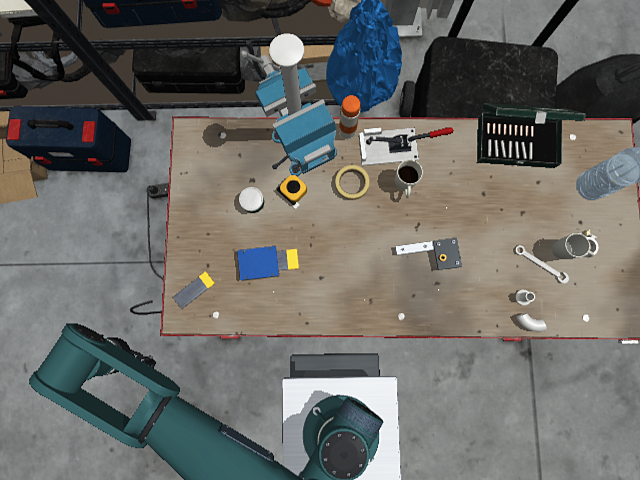

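View pics/scene0.png

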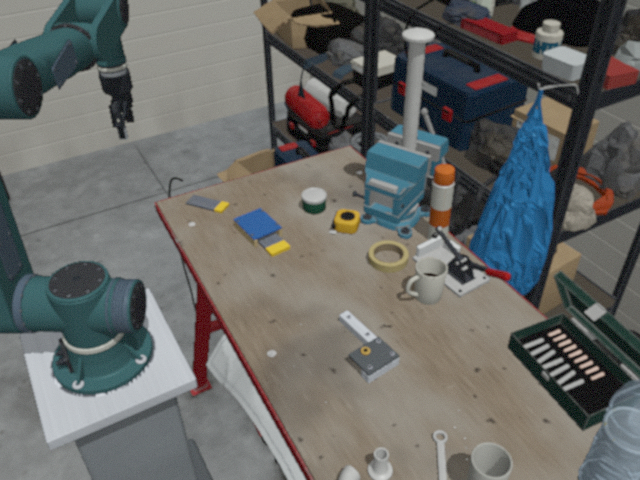

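The top view shows two yellow-ended bars. One is at (193,290), loose on the bench and smaller. The other is at (288,260), sticking out of the blue rack. The one in the rack fits the description. The jig is at (440,252), with its fence as the white strip at (395–432,248). I'll confirm with one enlarged crop and measure.

```bash
python3 - <<'E'
from h import *
c=dict(np.load("top0.npz")); im=c["image"]
a=cv2.resize(im[235:310,165:315],None,fx=5,fy=5,interpolation=cv2.INTER_CUBIC)
b=cv2.resize(im[230:280,385:475],None,fx=5,fy=5,interpolation=cv2.INTER_CUBIC)
o=np.zeros((600,750,3),np.uint8); o[:375]=a; o[375:600,:450]=b[:225]; save(o,"crop0")
P=cloud(c)
def stat(name,m):
    p=P[m].astype(np.float32); r=cv2.minAreaRect((p[:,:2]*1000)); print(name,m.sum(),"z",np.median(p[:,2]).round(4),"rect",r)
    return p
hsv=cv2.cvtColor(im,cv2.COLOR_RGB2HSV); H,S,V=cv2.split(hsv)
v,u=np.mgrid[0:480,0:640]
def box(a,b,c_,d): return (u>=a)&(u<b)&(v>=c_)&(v<d)
stat("yellow rack",box(270,310,235,285)&(H>18)&(H<35)&(S>130))
stat("yellow small",box(165,220,265,310)&(H>18)&(H<35)&(S>130))
stat("blue",box(225,300,235,290)&(H>100)&(H<125)&(S>120))
m=box(225,310,235,290)&(P[...,2]>0.004)&(P[...,2]<0.04); stat("rack+bar",m)
m=box(385,475,230,280)&(P[...,2]>0.008)
print(np.histogram(P[m][:,2],bins=np.arange(.006,.042,.002)))
stat("plate",m&(P[...,2]>0.026)&(V<150)); stat("fence",m&(V>170)&(S<60))
K=c["mtx"]
E
```

```text
yellow rack 222 z 0.0107 rect ((485.99365234375, 126.10417175292969), (59.541107177734375, 30.991331100463867), 5.549561023712158)
yellow small 141 z 0.0081 rect ((430.9705505371094, 372.3861083984375), (47.13029861450195, 25.238473892211914), 38.11524200439453)
blue 1137 z 0.0308 rect ((436.4220275878906, 148.99502563476562), (300.69573974609375, 124.62056732177734), 63.82572555541992)
rack+bar 2116 z 0.0267 rect ((477.38592529296875, 199.32337951660156), (243.9387969970703, 156.19187927246094), 88.85926055908203)
(array([  0,  43,  16,   5,   9,  13,  43,  71,  91,  97, 112, 138, 170,
       139, 109,  31,  19]), array([0.006, 0.008, 0.01 , 0.012, 0.014, 0.016, 0.018, 0.02 , 0.022,
       0.024, 0.026, 0.028, 0.03 , 0.032, 0.034, 0.036, 0.038, 0.04 ]))
plate 622 z 0.0314 rect ((434.5071105957031, -145.3544158935547), (102.34230041503906, 432.6324157714844), 19.463489532470703)
fence 325 z 0.0228 rect ((441.86663818359375, -138.2239532470703), (110.848388671875, 426.8486022949219), 20.826705932617188)
```

View pics/crop0.png

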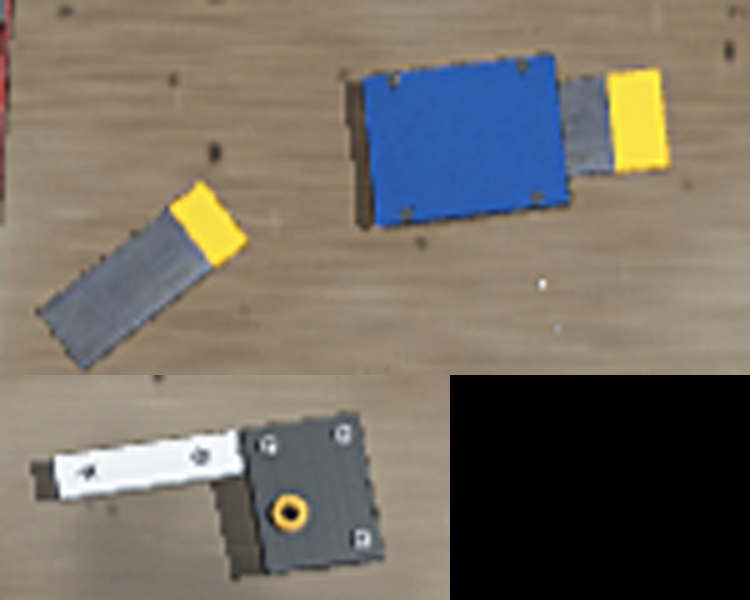

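The crop confirms it. The rack bar's yellow end is about 60 mm wide against about 47 mm for the loose bar, so the rack bar is the larger one. Next I'll work out poses from the outlines, projected onto planes of known height.

```bash
cat >> h.py <<'E'
def onplane(c,uv,z):
    K=np.array(c["mtx"]); uv=np.asarray(uv,float).reshape(-1,2)
    d=np.c_[(uv[:,0]-K[0,2])/K[0,0],(uv[:,1]-K[1,2])/K[1,1],np.ones(len(uv))]@rot(c["orientation"]).as_matrix().T
    o=np.array(c["xyz"]); t=(z-o[2])/d[:,2]; return (o+d*t[:,None])[:,:2]
def maskrect(c,m,z,k=1):
    m=m.astype(np.uint8); n,l,s,_=cv2.connectedComponentsWithStats(m); m=l==1+np.argmax(s[1:,4])
    v,u=np.nonzero(m); p=onplane(c,np.c_[u,v],z)*1000
    (cx,cy),(w,h),a=cv2.minAreaRect(p.astype(np.float32)); bp=cv2.boxPoints(((cx,cy),(w,h),a))
    # long-axis by PCA also
    return p.mean(0).round(1),(round(w,1),round(h,1),round(a,2)),bp.round(1).tolist()
def box(a,b,c_,d):
    v,u=np.mgrid[0:480,0:640]; return (u>=a)&(u<b)&(v>=c_)&(v<d)
E
python3 - <<'E'
from h import *
c=dict(np.load("top0.npz")); H,S,V=cv2.split(cv2.cvtColor(c["image"],cv2.COLOR_RGB2HSV))
print("yel",maskrect(c,box(270,310,235,285)&(H>18)&(H<35)&(S>130),.010))
print("blue",maskrect(c,box(225,300,235,290)&(H>100)&(H<125)&(S>150),.030))
print("fence",maskrect(c,box(385,440,230,280)&(V>170)&(S<60),.022))
print("plate",maskrect(c,box(428,475,230,280)&(V<110)&(S<60),.030))
print("bush",maskrect(c,box(428,475,240,280)&(H>12)&(H<32)&(S>120)&(V>130),.035))
c=dict(np.load("scene0.npz")); H,S,V=cv2.split(cv2.cvtColor(c["image"],cv2.COLOR_RGB2HSV))
print("scene")
print("yel",maskrect(c,box(255,300,230,265)&(H>18)&(H<35)&(S>130),.010))
print("bush",maskrect(c,box(350,385,335,365)&(H>12)&(H<32)&(S>120)&(V>110),.035))
E
```

```text
yel (array([484.3, 125.7]), (58.0, 31.3, 5.21), [[454.3999938964844, 138.6999969482422], [457.29998779296875, 107.4000015258789], [515.0, 112.69999694824219], [512.2000122070312, 143.89999389648438]])
blue (array([472.6, 222.7]), (84.2, 109.0, 5.82), [[425.1000061035156, 272.5], [436.1000061035156, 164.10000610351562], [519.9000244140625, 172.60000610351562], [508.79998779296875, 281.0]])
fence (array([ 507.7, -223.1]), (24.9, 105.6, 6.75), [[489.20001220703125, -172.60000610351562], [501.6000061035156, -277.3999938964844], [526.2999877929688, -274.5], [513.9000244140625, -169.60000610351562]])
plate (array([ 485.3, -305. ]), (83.6, 88.7, 6.99), [[439.6000061035156, -264.6000061035156], [450.3999938964844, -352.70001220703125], [533.4000244140625, -342.5], [522.5999755859375, -254.5]])
bush (array([ 477.7, -299. ]), (14.0, 17.3, 86.74), [[468.6000061035156, -305.5], [485.8999938964844, -306.5], [486.70001220703125, -292.5], [469.3999938964844, -291.5]])
scene
yel (array([480.6, 120.7]), (59.2, 38.6, 5.95), [[450.0, 136.89999389648438], [454.0, 98.4000015258789], [512.9000244140625, 104.5999984741211], [508.8999938964844, 143.0]])
bush (array([ 473.6, -301.1]), (16.5, 14.6, 57.49), [[462.5, -303.8999938964844], [474.79998779296875, -311.70001220703125], [483.70001220703125, -297.79998779296875], [471.3999938964844, -290.0]])
```

Call:
step_arm([
  {"wz": 0.169},
  {"wz": 0.169},
  {"wz": 0.169},
  {"wz": 0.169},
  {"wz": 0.169},
  {"wz": 0.169},
  {},
  {},
], fingers=0)

```text
schema error: expected keys x, y, z, wx, wy, wz
```

Call:
step_arm([
  {"x": -0.78,"y": 0.425,"z": 0.2},
  {"x": -0.78,"y": 0.425,"z": 0.2},
  {"x": -0.78,"y": 0.425,"z": 0.2},
  {"x": -0.78,"y": 0.425,"z": 0.2},
  {"x": -0.78,"y": 0.425,"z": 0.2},
  {"x": -0.78,"y": 0.425,"z": 0.2},
  {"x": -0.78,"y": 0.425,"z": 0.2},
  {"x": -0.78,"y": 0.425,"z": 0.2},
])

```text
schema error: expected keys x, y, z, wx, wy, wz
```

Call:
step_arm([
  {"x": -0.78,"y": 0.425,"z": 0.2},
  {"x": -0.78,"y": 0.425,"z": 0.2},
  {"x": -0.78,"y": 0.425,"z": 0.2},
  {"x": -0.78,"y": 0.425,"z": 0.2},
  {"x": -0.78,"y": 0.425,"z": 0.2},
  {"x": -0.78,"y": 0.425,"z": 0.2},
  {"x": -0.78,"y": 0.425,"z": 0.2},
  {},
])

```text
schema error: expected keys x, y, z, wx, wy, wz
```

Call:
step_arm([
  {"x": 0,"y": 0,"z": 0,"wx": 0,"wy": 0,"wz": 0.169},
  {"x": 0,"y": 0,"z": 0,"wx": 0,"wy": 0,"wz": 0.169},
  {"x": 0,"y": 0,"z": 0,"wx": 0,"wy": 0,"wz": 0.169},
  {"x": 0,"y": 0,"z": 0,"wx": 0,"wy": 0,"wz": 0.169},
  {"x": 0,"y": 0,"z": 0,"wx": 0,"wy": 0,"wz": 0.169},
  {"x": 0,"y": 0,"z": 0,"wx": 0,"wy": 0,"wz": 0.169},
  {"x": 0,"y": 0,"z": 0,"wx": 0,"wy": 0,"wz": 0},
  {"x": 0,"y": 0,"z": 0,"wx": 0,"wy": 0,"wz": 0},
], fingers=0)

```text
time: 1.1
position: [0.2445, 0.4925, 0.2032]
orientation: [0.0, 0.671, 0.741, -0.0]
force: [0.5, 1.0, 0.1]
opening: 1.0
grip_force: 0.0
```

Call:
step_arm([
  {"x": -0.78,"y": 0.425,"z": 0.2,"wx": 0,"wy": 0,"wz": 0},
  {"x": -0.78,"y": 0.425,"z": 0.2,"wx": 0,"wy": 0,"wz": 0},
  {"x": -0.78,"y": 0.425,"z": 0.2,"wx": 0,"wy": 0,"wz": 0},
  {"x": -0.78,"y": 0.425,"z": 0.2,"wx": 0,"wy": 0,"wz": 0},
  {"x": -0.78,"y": 0.425,"z": 0.2,"wx": 0,"wy": 0,"wz": 0},
  {"x": -0.78,"y": 0.425,"z": 0.2,"wx": 0,"wy": 0,"wz": 0},
  {"x": -0.78,"y": 0.425,"z": 0.2,"wx": 0,"wy": 0,"wz": 0},
  {"x": -0.78,"y": 0.425,"z": 0.2,"wx": 0,"wy": 0,"wz": 0},
])

```text
time: 2.1
position: [0.3644, 0.3153, 0.1553]
orientation: [0.0, 0.672, 0.741, 0.0]
force: [-0.1, 1.2, 0.4]
opening: 1.002
grip_force: 0.0
```

Call:
step_arm([
  {"x": -0.78,"y": 0.425,"z": 0.2,"wx": 0,"wy": 0,"wz": 0},
  {"x": -0.78,"y": 0.425,"z": 0.2,"wx": 0,"wy": 0,"wz": 0},
  {"x": -0.78,"y": 0.425,"z": 0.2,"wx": 0,"wy": 0,"wz": 0},
  {"x": -0.78,"y": 0.425,"z": 0.2,"wx": 0,"wy": 0,"wz": 0},
  {"x": -0.78,"y": 0.425,"z": 0.2,"wx": 0,"wy": 0,"wz": 0},
  {"x": -0.78,"y": 0.425,"z": 0.2,"wx": 0,"wy": 0,"wz": 0},
  {"x": -0.78,"y": 0.425,"z": 0.2,"wx": 0,"wy": 0,"wz": 0},
  {"x": 0,"y": 0,"z": 0,"wx": 0,"wy": 0,"wz": 0},
])

```text
time: 3.1
position: [0.4688, 0.1603, 0.1128]
orientation: [-0.0, 0.673, 0.74, -0.001]
force: [0.2, 0.4, 0.5]
opening: 0.996
grip_force: 0.0
```

Call:
step_arm([
  {"x": -0.4,"y": 0.2,"z": 0.5,"wx": 0,"wy": 0,"wz": 0},
  {"x": -0.367,"y": 0.205,"z": 0.5,"wx": 0,"wy": 0,"wz": 0},
  {"x": 0,"y": 0,"z": 0.6,"wx": 0,"wy": 0,"wz": 0},
  {"x": 0,"y": 0,"z": 0.6,"wx": 0,"wy": 0,"wz": 0},
  {"x": 0,"y": 0,"z": 0.6,"wx": 0,"wy": 0,"wz": 0},
  {"x": 0,"y": 0,"z": 0.5,"wx": 0,"wy": 0,"wz": 0},
  {"x": 0,"y": 0,"z": 0.3,"wx": 0,"wy": 0,"wz": 0},
  {"x": 0,"y": 0,"z": 0,"wx": 0,"wy": 0,"wz": 0},
])

```text
time: 4.1
position: [0.4824, 0.1399, 0.0047]
orientation: [-0.0, 0.672, 0.74, -0.001]
force: [-0.7, -1.1, -0.1]
opening: 1.002
grip_force: 0.0
```

```bash
python3 - <<'E'
from h import *
c=capture("top"); d=capture("scene")
a=cv2.resize(c["image"][225:305,230:330],None,fx=4,fy=4); b=cv2.resize(d["image"][190:270,220:320],None,fx=4,fy=4)
save(np.hstack([a,b]),"pre")
E
```

```text
(no output)
```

View pics/pre.png

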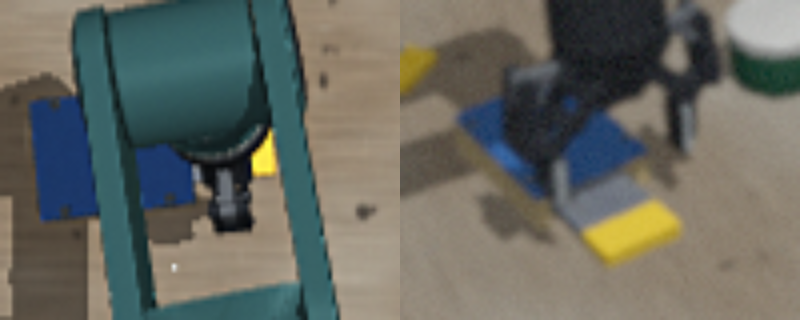

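The picture shows the fingers on either side of the bar's grey part, just outside the mouth. I'll go slightly lower and close.

Call:
step_arm([
  {"x": 0,"y": 0,"z": 0.1,"wx": 0,"wy": 0,"wz": 0},
  {"x": 0,"y": 0,"z": 0,"wx": 0,"wy": 0,"wz": 0},
  {"x": 0,"y": 0,"z": 0,"wx": 0,"wy": 0,"wz": 0},
  {"x": 0,"y": 0,"z": 0,"wx": 0,"wy": 0,"wz": 0},
  {"x": 0,"y": 0,"z": 0,"wx": 0,"wy": 0,"wz": 0},
  {"x": 0,"y": 0,"z": 0,"wx": 0,"wy": 0,"wz": 0},
  {"x": 0,"y": 0,"z": 0,"wx": 0,"wy": 0,"wz": 0},
  {"x": 0,"y": 0,"z": 0,"wx": 0,"wy": 0,"wz": 0},
], fingers=1)

```text
time: 5.2
position: [0.4829, 0.1398, 0.0025]
orientation: [-0.0, 0.672, 0.74, 0.0]
force: [-0.7, 1.1, -0.4]
opening: 0.002
grip_force: 0.0
```

```bash
python3 - <<'E'
from h import *
c=capture("top"); d=capture("scene"); s=sense(); print(s["force"],s["position"],s["opening"])
a=cv2.resize(c["image"][225:305,230:330],None,fx=4,fy=4); b=cv2.resize(d["image"][190:270,220:320],None,fx=4,fy=4)
save(np.hstack([a,b]),"miss")
E
```

```text
[ 0.32968238 -0.6557943  -0.50692102] [0.48293387 0.13984137 0.00253762] -0.001613425976752227
```

View pics/miss.png

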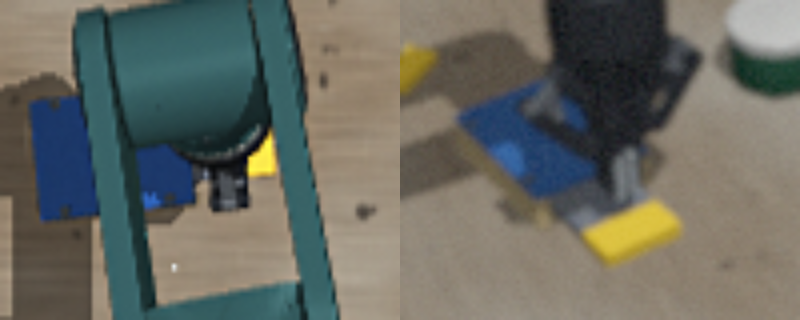

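```bash
python3 - <<'E'
from h import *
d=capture("scene"); K=np.array(d["mtx"]); M=rot(d["orientation"]).as_matrix(); o=np.array(d["xyz"])
for p in([.483,.140,.0025],[.483,.140,.012],[.483,.140,.022],[.4845,.1257,.010]):
    q=M.T@(np.array(p)-o); print(p,(K@q/q[2])[:2].round(1))
P=cloud(d); im=d["image"]; x0,y0=355-0,0
b=cv2.resize(im[215:265,250:310],None,fx=12,fy=12,interpolation=cv2.INTER_CUBIC); save(b,"tip")
E
```

```text
[0.483, 0.14, 0.0025] [275.4 245.9]
[0.483, 0.14, 0.012] [275.2 243. ]
[0.483, 0.14, 0.022] [275. 240.]
[0.4845, 0.1257, 0.01] [278.3 246.5]
```

View pics/tip.png

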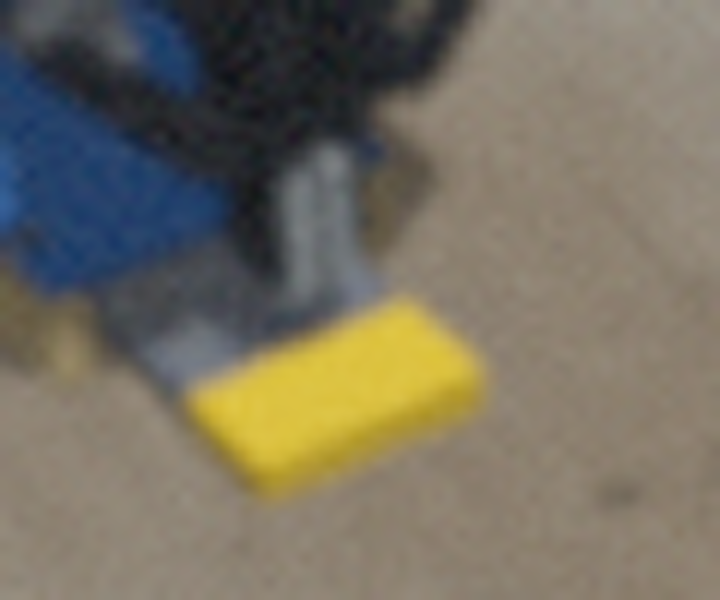

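The shut fingertips sit on or above the bar's top face, at about (275,240) in the scene picture. They passed over the bar, so I'll open, go lower and close again, watching the force.

Call:
step_arm([
  {"x": 0,"y": 0,"z": 0,"wx": 0,"wy": 0,"wz": 0},
  {"x": 0,"y": 0,"z": 0,"wx": 0,"wy": 0,"wz": 0},
  {"x": 0,"y": 0,"z": 0,"wx": 0,"wy": 0,"wz": 0},
  {"x": 0,"y": 0,"z": 0,"wx": 0,"wy": 0,"wz": 0},
  {"x": 0,"y": 0,"z": 0.1,"wx": 0,"wy": 0,"wz": 0},
  {"x": 0,"y": 0,"z": 0.1,"wx": 0,"wy": 0,"wz": 0},
  {"x": 0,"y": 0,"z": 0.1,"wx": 0,"wy": 0,"wz": 0},
  {"x": 0,"y": 0,"z": 0,"wx": 0,"wy": 0,"wz": 0},
], fingers=0)

```text
time: 6.35
position: [0.4825, 0.1398, -0.007]
orientation: [-0.0, 0.672, 0.74, -0.0]
force: [-0.4, -0.3, 0.2]
opening: 1.001
grip_force: 0.0
```

Call:
step_arm([
  {"x": 0,"y": 0,"z": 0,"wx": 0,"wy": 0,"wz": 0},
  {"x": 0,"y": 0,"z": 0,"wx": 0,"wy": 0,"wz": 0},
  {"x": 0,"y": 0,"z": 0,"wx": 0,"wy": 0,"wz": 0},
  {"x": 0,"y": 0,"z": 0,"wx": 0,"wy": 0,"wz": 0},
  {"x": 0,"y": 0,"z": 0,"wx": 0,"wy": 0,"wz": 0},
  {"x": 0,"y": 0,"z": 0,"wx": 0,"wy": 0,"wz": 0},
  {"x": 0,"y": 0,"z": 0,"wx": 0,"wy": 0,"wz": 0},
  {"x": 0,"y": 0,"z": 0,"wx": 0,"wy": 0,"wz": 0},
], fingers=1)

```text
time: 7.35
position: [0.4829, 0.1399, -0.0065]
orientation: [-0.0, 0.672, 0.74, 0.0]
force: [-0.1, 0.6, 0.0]
opening: -0.001
grip_force: 0.0
```

Call:
step_arm([
  {"x": 0,"y": 0,"z": 0.03,"wx": 0,"wy": 0,"wz": 0},
  {"x": 0,"y": 0,"z": 0.03,"wx": 0,"wy": 0,"wz": 0},
  {"x": 0,"y": 0,"z": 0.03,"wx": 0,"wy": 0,"wz": 0},
  {"x": 0,"y": 0,"z": 0,"wx": 0,"wy": 0,"wz": 0},
  {"x": 0,"y": 0,"z": 0,"wx": 0,"wy": 0,"wz": 0},
  {"x": 0,"y": 0,"z": 0,"wx": 0,"wy": 0,"wz": 0},
  {"x": 0,"y": 0,"z": 0,"wx": 0,"wy": 0,"wz": 0},
  {"x": 0,"y": 0,"z": 0,"wx": 0,"wy": 0,"wz": 0},
])

```text
time: 8.35
position: [0.4829, 0.1399, -0.0091]
orientation: [0.0, 0.672, 0.74, 0.0]
force: [-0.6, 0.4, 0.0]
opening: -0.002
grip_force: 0.0
```

```bash
python3 - <<'E'
from h import *
d=capture("scene"); P=cloud(d); im=d["image"]
for u in (274,277):
  for v in range(222,250,2): print(u,v,P[v,u].round(4),im[v,u])
save(cv2.resize(im[205:265,245:325],None,fx=10,fy=10,interpolation=cv2.INTER_CUBIC),"tip2")
E
```

```text
274 222 [0.4769 0.1232 0.0936] [35 36 43]
274 224 [0.4768 0.124  0.0869] [40 41 39]
274 226 [0.4775 0.1266 0.0786] [34 30 39]
274 228 [0.4751 0.122  0.0762] [34 35 39]
274 230 [0.4755 0.124  0.0684] [43 43 48]
274 232 [0.4758 0.1256 0.0609] [66 70 71]
274 234 [0.4767 0.1289 0.0518] [100 109 110]
274 236 [0.4762 0.1286 0.0458] [100 105 106]
274 238 [0.4767 0.1308 0.0376] [101 104 108]
274 240 [0.4746 0.1269 0.0346] [ 95 100 103]
274 242 [0.4754 0.1299 0.0255] [ 92  98 100]
274 244 [0.4819 0.1459 0.0051] [148 129  71]
274 246 [0.4778 0.1374 0.0061] [213 189  60]
274 248 [0.4714 0.1238 0.0117] [218 192  61]
277 222 [0.4861 0.1257 0.0884] [29 30 38]
277 224 [0.4873 0.1293 0.0793] [ 9 21 20]
277 226 [0.4867 0.1289 0.0735] [26 33 38]
277 228 [0.4859 0.128  0.068 ] [30 31 39]
277 230 [0.4867 0.1307 0.0595] [59 60 69]
277 232 [0.487  0.1324 0.0518] [103 111 113]
277 234 [0.486  0.131  0.0467] [110 111 116]
277 236 [0.4858 0.1317 0.0398] [106 111 116]
277 238 [0.4839 0.1284 0.0363] [102 104 106]
277 240 [0.4833 0.1279 0.0303] [102 107 110]
277 242 [0.4828 0.1277 0.024 ] [153 137  95]
277 244 [0.4853 0.1344 0.0117] [198 174  64]
277 246 [0.4801 0.1236 0.0148] [221 193  64]
277 248 [0.4786 0.1209 0.0107] [220 195  66]
```

View pics/tip2.png

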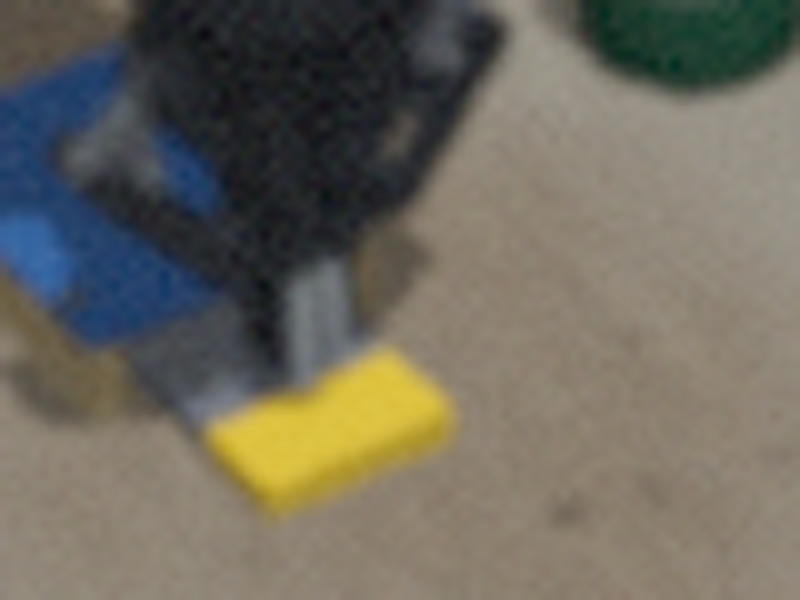

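The fingertip's real height is about 20 mm while the reported z is −9 mm. The true tips are therefore about 30 mm short of the reported TCP. I'll touch down on the bar's top with the fingers shut to calibrate.

Call:
step_arm([
  {"x": 0,"y": 0,"z": 0.04,"wx": 0,"wy": 0,"wz": 0},
  {"x": 0,"y": 0,"z": 0.04,"wx": 0,"wy": 0,"wz": 0},
  {"x": 0,"y": 0,"z": 0.04,"wx": 0,"wy": 0,"wz": 0},
  {"x": 0,"y": 0,"z": 0.04,"wx": 0,"wy": 0,"wz": 0},
  {"x": 0,"y": 0,"z": 0.02,"wx": 0,"wy": 0,"wz": 0},
  {"x": 0,"y": 0,"z": 0.02,"wx": 0,"wy": 0,"wz": 0},
  {"x": 0,"y": 0,"z": 0,"wx": 0,"wy": 0,"wz": 0},
  {"x": 0,"y": 0,"z": 0,"wx": 0,"wy": 0,"wz": 0},
])

```text
time: 9.4
position: [0.483, 0.1399, -0.0151]
orientation: [0.0, 0.672, 0.74, 0.0]
force: [-0.2, 0.7, -0.4]
opening: -0.004
grip_force: 0.0
```

Call:
step_arm([
  {"x": 0,"y": 0,"z": 0.04,"wx": 0,"wy": 0,"wz": 0},
  {"x": 0,"y": 0,"z": 0.03,"wx": 0,"wy": 0,"wz": 0},
  {"x": 0,"y": 0,"z": 0.03,"wx": 0,"wy": 0,"wz": 0},
  {"x": 0,"y": 0,"z": 0,"wx": 0,"wy": 0,"wz": 0},
  {"x": 0,"y": 0,"z": 0,"wx": 0,"wy": 0,"wz": 0},
  {"x": 0,"y": 0,"z": 0,"wx": 0,"wy": 0,"wz": 0},
  {"x": 0,"y": 0,"z": 0,"wx": 0,"wy": 0,"wz": 0},
  {"x": 0,"y": 0,"z": 0,"wx": 0,"wy": 0,"wz": 0},
])

```text
time: 10.4
position: [0.4829, 0.1399, -0.0178]
orientation: [-0.0, 0.672, 0.74, 0.0]
force: [-1.7, -0.2, 5.6]
opening: -0.001
grip_force: 2.7
```

Contact came at a reported z of about −17.7 mm with the bar top at 10 mm, so the shut tip sits about 27.5 mm above the reported z. I'll open, go down to about −31 mm and grip.

Call:
step_arm([
  {"x": 0,"y": 0,"z": 0,"wx": 0,"wy": 0,"wz": 0},
  {"x": 0,"y": 0,"z": 0,"wx": 0,"wy": 0,"wz": 0},
  {"x": 0,"y": 0,"z": 0,"wx": 0,"wy": 0,"wz": 0},
  {"x": 0,"y": 0,"z": 0,"wx": 0,"wy": 0,"wz": 0},
  {"x": 0,"y": 0,"z": 0.15,"wx": 0,"wy": 0,"wz": 0},
  {"x": 0,"y": 0,"z": 0.15,"wx": 0,"wy": 0,"wz": 0},
  {"x": 0,"y": 0,"z": 0.13,"wx": 0,"wy": 0,"wz": 0},
  {"x": 0,"y": 0,"z": 0,"wx": 0,"wy": 0,"wz": 0},
], fingers=0)

```text
time: 11.4
position: [0.4824, 0.1398, -0.0317]
orientation: [-0.0, 0.672, 0.74, -0.0]
force: [-0.1, -0.1, -0.4]
opening: 1.004
grip_force: 0.0
```

Call:
step_arm([
  {"x": 0,"y": 0,"z": 0,"wx": 0,"wy": 0,"wz": 0},
  {"x": 0,"y": 0,"z": 0,"wx": 0,"wy": 0,"wz": 0},
  {"x": 0,"y": 0,"z": 0,"wx": 0,"wy": 0,"wz": 0},
  {"x": 0,"y": 0,"z": 0,"wx": 0,"wy": 0,"wz": 0},
  {"x": 0,"y": 0,"z": 0,"wx": 0,"wy": 0,"wz": 0},
  {"x": 0,"y": 0,"z": 0,"wx": 0,"wy": 0,"wz": 0},
  {"x": 0,"y": 0,"z": 0,"wx": 0,"wy": 0,"wz": 0},
  {"x": 0,"y": 0,"z": 0,"wx": 0,"wy": 0,"wz": 0},
], fingers=0.6)

```text
time: 12.4
position: [0.4833, 0.1399, -0.0304]
orientation: [0.0, 0.672, 0.74, 0.0]
force: [-1.3, 0.0, 5.2]
opening: 0.624
grip_force: 65.7
```

Call:
step_arm([
  {"x": -0.1,"y": 0,"z": -0.02,"wx": 0,"wy": 0,"wz": 0},
  {"x": -0.4,"y": 0,"z": 0,"wx": 0,"wy": 0,"wz": 0},
  {"x": -0.6,"y": 0,"z": 0,"wx": 0,"wy": 0,"wz": 0},
  {"x": -0.6,"y": 0,"z": 0,"wx": 0,"wy": 0,"wz": 0},
  {"x": -0.6,"y": 0,"z": 0,"wx": 0,"wy": 0,"wz": 0},
  {"x": -0.6,"y": 0,"z": 0,"wx": 0,"wy": 0,"wz": 0},
  {"x": -0.5,"y": 0,"z": 0,"wx": 0,"wy": 0,"wz": 0},
  {"x": -0.3,"y": 0,"z": 0,"wx": 0,"wy": 0,"wz": 0},
])

```text
time: 13.4
position: [0.4936, 0.0299, -0.0304]
orientation: [-0.001, 0.673, 0.74, 0.001]
force: [-0.8, 6.7, 4.4]
opening: 0.621
grip_force: 65.6
```

```bash
python3 - <<'E'
from h import *
c=capture("top"); d=capture("scene"); s=sense(); print(s["force"],s["position"],s["opening"],s["grip_force"])
a=cv2.resize(c["image"][220:300,230:330],None,fx=4,fy=4); b=cv2.resize(d["image"][210:290,240:340],None,fx=4,fy=4)
save(np.hstack([a,b]),"pull")
E
```

```text
[-0.15346321  1.03808535  2.53101372] [ 0.49376427  0.02866243 -0.03038819] 0.619837971083479 65.52711725234985
```

View pics/pull.png

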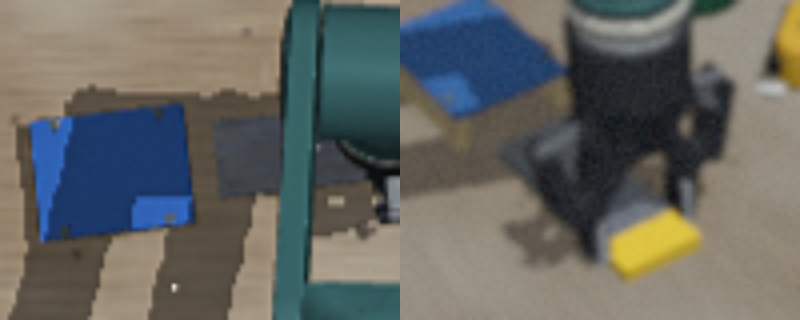

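The bar is clear of the rack: about 20 mm of bench shows between the rack mouth at (195,170) in the crop and the plain end at (215,160). I'll let go now.

Call:
step_arm([
  {"x": 0,"y": 0,"z": 0,"wx": 0,"wy": 0,"wz": 0},
  {"x": 0,"y": 0,"z": 0,"wx": 0,"wy": 0,"wz": 0},
  {"x": 0,"y": 0,"z": 0,"wx": 0,"wy": 0,"wz": 0},
  {"x": 0,"y": 0,"z": 0,"wx": 0,"wy": 0,"wz": 0},
  {"x": 0,"y": 0,"z": 0,"wx": 0,"wy": 0,"wz": 0},
  {"x": 0,"y": 0,"z": 0,"wx": 0,"wy": 0,"wz": 0},
  {"x": 0,"y": 0,"z": 0,"wx": 0,"wy": 0,"wz": 0},
  {"x": 0,"y": 0,"z": 0,"wx": 0,"wy": 0,"wz": 0},
], fingers=0)

```text
time: 14.5
position: [0.4936, 0.0294, -0.0305]
orientation: [0.0, 0.672, 0.74, 0.0]
force: [0.2, -0.1, -0.9]
opening: 1.0
grip_force: 0.0
```

Call:
step_arm([
  {"x": 0.2,"y": 0,"z": 0,"wx": 0,"wy": 0,"wz": 0},
  {"x": 0.4,"y": 0,"z": 0,"wx": 0,"wy": 0,"wz": 0},
  {"x": 0.5,"y": 0,"z": 0,"wx": 0,"wy": 0,"wz": 0},
  {"x": 0.5,"y": 0,"z": 0,"wx": 0,"wy": 0,"wz": 0},
  {"x": 0.5,"y": 0,"z": 0,"wx": 0,"wy": 0,"wz": 0},
  {"x": 0.3,"y": 0,"z": 0,"wx": 0,"wy": 0,"wz": 0},
  {"x": 0.1,"y": 0,"z": 0,"wx": 0,"wy": 0,"wz": 0},
  {"x": 0,"y": 0,"z": 0,"wx": 0,"wy": 0,"wz": 0},
])

```text
time: 15.5
position: [0.4864, 0.1041, -0.0305]
orientation: [0.0, 0.672, 0.74, -0.0]
force: [1.2, 0.9, 0.0]
opening: 0.999
grip_force: 0.0
```

```bash
python3 - <<'E'
from h import *
c=capture("top"); d=capture("scene"); s=sense(); print(s["force"],s["position"],s["opening"],s["grip_force"])
for n,c,b in(("top",c,box(290,360,225,290)),("scene",d,box(270,360,230,310))):
    H,S,V=cv2.split(cv2.cvtColor(c["image"],cv2.COLOR_RGB2HSV)); m=b&(H>18)&(H<35)&(S>130); print(n,m.sum())
    if m.sum(): print(maskrect(c,m,.010))
save(d["image"][200:320,230:370],"x1")
E
```

```text
[ 0.74090549  0.22751742 -0.47966244] [ 0.48642643  0.10370624 -0.0304709 ] 1.004136066708133 0.0
top 217
(array([496.2,  14.8]), (57.7, 30.9, 5.67), [[466.1000061035156, 27.5], [469.20001220703125, -3.299999952316284], [526.5999755859375, 2.4000000953674316], [523.5, 33.20000076293945]])
scene 295
(array([492.6,  10.4]), (58.5, 37.8, 6.83), [[461.8999938964844, 25.600000381469727], [466.3999938964844, -12.0], [524.4000244140625, -5.0], [519.9000244140625, 32.5]])
```

Call:
step_arm([
  {"x": 0,"y": 0,"z": 0,"wx": 0,"wy": 0,"wz": 0},
  {"x": 0,"y": 0,"z": 0,"wx": 0,"wy": 0,"wz": 0},
  {"x": 0,"y": 0,"z": 0,"wx": 0,"wy": 0,"wz": 0},
  {"x": 0,"y": 0,"z": 0,"wx": 0,"wy": 0,"wz": 0},
  {"x": 0,"y": 0,"z": 0,"wx": 0,"wy": 0,"wz": 0},
  {"x": 0,"y": 0,"z": 0,"wx": 0,"wy": 0,"wz": 0},
  {"x": 0,"y": 0,"z": 0,"wx": 0,"wy": 0,"wz": 0},
  {"x": 0,"y": 0,"z": 0,"wx": 0,"wy": 0,"wz": 0},
], fingers=0.6)

```text
time: 16.6
position: [0.4866, 0.1038, -0.03]
orientation: [0.0, 0.672, 0.74, 0.0]
force: [-1.8, -2.4, 5.7]
opening: 0.619
grip_force: 65.7
```

Call:
step_arm([
  {"x": -0.1,"y": -0.06,"z": 0,"wx": 0,"wy": 0,"wz": -0.025},
  {"x": -0.35,"y": -0.2,"z": 0,"wx": 0,"wy": 0,"wz": 0},
  {"x": -0.35,"y": -0.2,"z": 0,"wx": 0,"wy": 0,"wz": 0},
  {"x": -0.35,"y": -0.2,"z": 0,"wx": 0,"wy": 0,"wz": 0},
  {"x": -0.35,"y": -0.2,"z": 0,"wx": 0,"wy": 0,"wz": 0},
  {"x": -0.35,"y": -0.2,"z": 0,"wx": 0,"wy": 0,"wz": 0},
  {"x": -0.35,"y": -0.2,"z": 0,"wx": 0,"wy": 0,"wz": 0},
  {"x": -0.35,"y": -0.2,"z": 0,"wx": 0,"wy": 0,"wz": 0},
])

```text
time: 17.6
position: [0.4533, 0.0239, -0.0299]
orientation: [0.0, 0.663, 0.749, 0.002]
force: [1.7, 5.3, 3.2]
opening: 0.619
grip_force: 65.5
```

Call:
step_arm([
  {"x": -0.35,"y": -0.22,"z": 0,"wx": 0,"wy": 0,"wz": 0},
  {"x": -0.35,"y": -0.22,"z": 0,"wx": 0,"wy": 0,"wz": 0},
  {"x": -0.35,"y": -0.22,"z": 0,"wx": 0,"wy": 0,"wz": 0},
  {"x": -0.35,"y": -0.22,"z": 0,"wx": 0,"wy": 0,"wz": 0},
  {"x": -0.35,"y": -0.22,"z": 0,"wx": 0,"wy": 0,"wz": 0},
  {"x": -0.35,"y": -0.22,"z": 0,"wx": 0,"wy": 0,"wz": 0},
  {"x": -0.2,"y": -0.14,"z": 0,"wx": 0,"wy": 0,"wz": 0},
  {"x": 0,"y": 0,"z": 0,"wx": 0,"wy": 0,"wz": 0},
])

```text
time: 18.6
position: [0.4177, -0.051, -0.03]
orientation: [0.001, 0.663, 0.749, 0.001]
force: [2.3, 2.5, 4.7]
opening: 0.62
grip_force: 65.6
```

```bash
cat >> h.py <<'E'
J=np.array([471.,-249.5]); a=np.radians(6.85); UX=np.array([np.cos(a),np.sin(a)]); UY=np.array([-np.sin(a),np.cos(a)])
def jig(p): p=np.asarray(p)[:2]-J; return (p@UX).round(1),(p@UY).round(1)
def yaw(q): return 2*np.degrees(np.arctan2(q[2],q[1]))-90
def look():
    s=sense(); print("t",s["time"],"TCP jig",jig(s["position"]*1000),"z",s["position"][2].round(4),"yaw",yaw(s["orientation"]).round(2),"F",s["force"].round(1),"op",s["opening"])
    for n in("top","scene"):
        c=capture(n); H,S,V=cv2.split(cv2.cvtColor(c["image"],cv2.COLOR_RGB2HSV))
        m=(box(300,460,235,290) if n=="top" else box(270,400,235,370))&(H>20)&(H<35)&(S>150)&(V>120)
        if m.sum(): r=maskrect(c,m,.010); print(n,m.sum(),r,"jig",jig(r[0]))
    return c
E
python3 -c "
from h import *
look()"
```

```text
t 18.6 TCP jig (np.float64(-29.2), np.float64(203.4)) z -0.03 yaw 6.94 F [2.3 2.5 4.7] op 0.6196949609195842
top 24 (array([ 410.9, -153.3]), (8.5, 20.0, 87.59), [[403.29998779296875, -157.10000610351562], [423.20001220703125, -157.89999389648438], [423.6000061035156, -149.39999389648438], [403.6000061035156, -148.60000610351562]]) jig (np.float64(-48.2), np.float64(102.7))
scene 279 (array([ 425.8, -143.4]), (57.7, 34.0, 7.24), [[395.1000061035156, -130.0], [399.3999938964844, -163.8000030517578], [456.6000061035156, -156.5], [452.29998779296875, -122.80000305175781]]) jig (np.float64(-32.2), np.float64(110.7))
```

Call:
step_arm([
  {"x": -0.2,"y": 0,"z": 0,"wx": 0,"wy": 0,"wz": 0},
  {"x": -0.4,"y": 0,"z": 0,"wx": 0,"wy": 0,"wz": 0},
  {"x": -0.4,"y": 0,"z": 0,"wx": 0,"wy": 0,"wz": 0},
  {"x": -0.4,"y": 0,"z": 0,"wx": 0,"wy": 0,"wz": 0},
  {"x": -0.4,"y": 0,"z": 0,"wx": 0,"wy": 0,"wz": 0},
  {"x": -0.4,"y": 0,"z": 0,"wx": 0,"wy": 0,"wz": 0},
  {"x": -0.4,"y": 0,"z": 0,"wx": 0,"wy": 0,"wz": 0},
  {"x": -0.4,"y": 0,"z": 0,"wx": 0,"wy": 0,"wz": 0},
])

```text
time: 19.7
position: [0.4275, -0.1374, -0.03]
orientation: [-0.002, 0.663, 0.749, 0.002]
force: [-1.6, 11.1, 11.6]
opening: 0.62
grip_force: 66.4
```

Call:
step_arm([
  {"x": -0.35,"y": 0,"z": 0,"wx": 0,"wy": 0,"wz": 0},
  {"x": -0.35,"y": 0,"z": 0,"wx": 0,"wy": 0,"wz": 0},
  {"x": -0.35,"y": 0,"z": 0,"wx": 0,"wy": 0,"wz": 0},
  {"x": -0.35,"y": 0,"z": 0,"wx": 0,"wy": 0,"wz": 0},
  {"x": -0.35,"y": 0,"z": 0,"wx": 0,"wy": 0,"wz": 0},
  {"x": -0.35,"y": 0,"z": 0,"wx": 0,"wy": 0,"wz": 0},
  {"x": -0.25,"y": 0,"z": 0,"wx": 0,"wy": 0,"wz": 0},
  {"x": -0.1,"y": 0,"z": 0,"wx": 0,"wy": 0,"wz": 0},
])

```text
time: 20.7
position: [0.4363, -0.21, -0.03]
orientation: [-0.003, 0.663, 0.749, 0.002]
force: [-1.1, 12.1, 12.9]
opening: 0.622
grip_force: 66.5
```

```bash
python3 -c "
from h import *
look()
c=capture('top'); d=capture('scene')
save(np.hstack([cv2.resize(c['image'][215:295,380:480],None,fx=4,fy=4),cv2.resize(d['image'][290:390,300:425][:100,:125],(400,320))]),'jig1')"
```

```text
t 20.7 TCP jig (np.float64(-29.7), np.float64(43.3)) z -0.03 yaw 6.95 F [-1.1 12.1 12.9] op 0.6224045595142778
scene 148 (array([ 436.3, -299.8]), (26.7, 41.4, 59.66), [[413.6000061035156, -297.29998779296875], [449.29998779296875, -318.20001220703125], [462.79998779296875, -295.20001220703125], [427.1000061035156, -274.29998779296875]]) jig (np.float64(-40.5), np.float64(-45.8))
```

View pics/jig1.png

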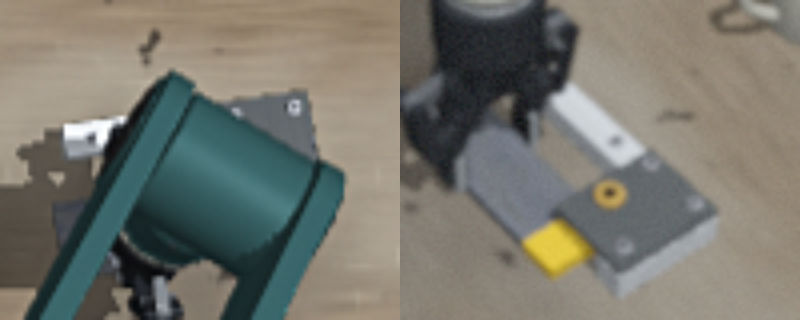

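The bar lies beside the fence with its yellow end under the plate, at about (560,245) in the right half. Nothing is touching. I'll open partly, since the fence is close, rise, and come round to push it sideways.

Call:
step_arm([
  {"x": 0,"y": 0,"z": 0,"wx": 0,"wy": 0,"wz": 0},
  {"x": 0,"y": 0,"z": 0,"wx": 0,"wy": 0,"wz": 0},
  {"x": 0,"y": 0,"z": 0,"wx": 0,"wy": 0,"wz": 0},
  {"x": 0,"y": 0,"z": 0,"wx": 0,"wy": 0,"wz": 0},
  {"x": 0,"y": 0,"z": -0.2,"wx": 0,"wy": 0,"wz": 0},
  {"x": 0,"y": 0,"z": -0.6,"wx": 0,"wy": 0,"wz": 0},
  {"x": 0,"y": 0,"z": -0.8,"wx": 0,"wy": 0,"wz": 0},
  {"x": 0,"y": 0,"z": -0.8,"wx": 0,"wy": 0,"wz": 0},
], fingers=0.22)

```text
time: 21.9
position: [0.4366, -0.2133, 0.0426]
orientation: [0.0, 0.663, 0.749, 0.0]
force: [0.9, -0.4, 0.3]
opening: 0.779
grip_force: 0.0
```

Call:
step_arm([
  {"x": -0.2,"y": -0.4,"z": 0,"wx": 0,"wy": 0,"wz": 0},
  {"x": -0.2,"y": -0.4,"z": 0,"wx": 0,"wy": 0,"wz": 0},
  {"x": -0.2,"y": -0.4,"z": 0,"wx": 0,"wy": 0,"wz": 0},
  {"x": -0.2,"y": -0.4,"z": 0,"wx": 0,"wy": 0,"wz": 0},
  {"x": -0.17,"y": -0.3,"z": 0,"wx": 0,"wy": 0,"wz": 0},
  {"x": 0,"y": 0,"z": 0,"wx": 0,"wy": 0,"wz": 0},
  {"x": 0,"y": 0,"z": 0,"wx": 0,"wy": 0,"wz": 0},
  {"x": 0,"y": 0,"z": 0,"wx": 0,"wy": 0,"wz": 0},
], fingers=1)

```text
time: 22.9
position: [0.3839, -0.2488, 0.0415]
orientation: [0.0, 0.663, 0.749, 0.0]
force: [-0.4, 0.2, -0.1]
opening: -0.003
grip_force: 0.0
```

```bash
python3 -c "
from h import *
look()"
```

```text
t 22.9 TCP jig (np.float64(-86.4), np.float64(11.1)) z 0.0415 yaw 6.96 F [-0.4  0.2 -0.1] op -0.0028894610734034004
top 4 (array([ 469.4, -282.7]), (0.0, 5.7, 86.83), [[466.5, -282.5], [472.20001220703125, -282.8999938964844], [472.20001220703125, -282.8999938964844], [466.5, -282.5]]) jig (np.float64(-5.5), np.float64(-32.8))
scene 148 (array([ 436.5, -299.9]), (26.7, 41.5, 59.66), [[413.6000061035156, -297.29998779296875], [449.3999938964844, -318.29998779296875], [462.8999938964844, -295.29998779296875], [427.1000061035156, -274.29998779296875]]) jig (np.float64(-40.3), np.float64(-45.9))
```

Call:
step_arm([
  {"x": 0,"y": 0,"z": 0.5,"wx": 0,"wy": 0,"wz": 0},
  {"x": 0,"y": 0,"z": 0.6,"wx": 0,"wy": 0,"wz": 0},
  {"x": 0,"y": 0,"z": 0.6,"wx": 0,"wy": 0,"wz": 0},
  {"x": 0,"y": 0,"z": 0.3,"wx": 0,"wy": 0,"wz": 0},
  {"x": 0,"y": 0,"z": 0.15,"wx": 0,"wy": 0,"wz": 0},
  {"x": 0,"y": 0.1,"z": 0,"wx": 0,"wy": 0,"wz": 0},
  {"x": 0,"y": 0.1,"z": 0,"wx": 0,"wy": 0,"wz": 0},
  {"x": 0,"y": 0.1,"z": 0,"wx": 0,"wy": 0,"wz": 0},
])

```text
time: 24.0
position: [0.3932, -0.2483, -0.0224]
orientation: [0.001, 0.663, 0.749, 0.0]
force: [0.5, -0.6, -1.5]
opening: -0.0
grip_force: 0.0
```

Call:
step_arm([
  {"x": 0,"y": 0.1,"z": 0,"wx": 0,"wy": 0,"wz": 0},
  {"x": 0,"y": 0.1,"z": 0,"wx": 0,"wy": 0,"wz": 0},
  {"x": 0,"y": 0.1,"z": 0,"wx": 0,"wy": 0,"wz": 0},
  {"x": 0,"y": 0.1,"z": 0,"wx": 0,"wy": 0,"wz": 0},
  {"x": 0,"y": 0.1,"z": 0,"wx": 0,"wy": 0,"wz": 0},
  {"x": 0,"y": 0.1,"z": 0,"wx": 0,"wy": 0,"wz": 0},
  {"x": 0,"y": 0.1,"z": 0,"wx": 0,"wy": 0,"wz": 0},
  {"x": 0,"y": 0,"z": 0,"wx": 0,"wy": 0,"wz": 0},
])

```text
time: 25.0
position: [0.412, -0.2455, -0.0231]
orientation: [-0.001, 0.663, 0.749, -0.001]
force: [-4.3, -1.4, 4.0]
opening: 0.001
grip_force: 2.7
```

```bash
python3 -c "
from h import *
look()"
```

```text
t 25.0 TCP jig (np.float64(-58.1), np.float64(11.0)) z -0.0231 yaw 6.95 F [-4.3 -1.4  4. ] op 0.0006713895681328929
scene 136 (array([ 438.3, -300.4]), (28.2, 33.4, 7.3), [[420.6000061035156, -288.20001220703125], [424.8999938964844, -321.29998779296875], [452.8999938964844, -317.70001220703125], [448.6000061035156, -284.6000061035156]]) jig (np.float64(-38.5), np.float64(-46.6))
```

Call:
step_arm([
  {"x": 0,"y": 0.1,"z": 0,"wx": 0,"wy": 0,"wz": 0},
  {"x": 0,"y": 0.1,"z": 0,"wx": 0,"wy": 0,"wz": 0},
  {"x": 0,"y": 0.1,"z": 0,"wx": 0,"wy": 0,"wz": 0},
  {"x": 0,"y": 0.1,"z": 0,"wx": 0,"wy": 0,"wz": 0},
  {"x": 0,"y": 0.1,"z": 0,"wx": 0,"wy": 0,"wz": 0},
  {"x": 0,"y": 0.06,"z": 0,"wx": 0,"wy": 0,"wz": 0},
  {"x": 0,"y": 0,"z": 0,"wx": 0,"wy": 0,"wz": 0},
  {"x": 0,"y": 0,"z": 0,"wx": 0,"wy": 0,"wz": 0},
])

```text
time: 26.1
position: [0.4288, -0.2434, -0.0231]
orientation: [-0.001, 0.663, 0.749, -0.001]
force: [-4.5, -0.8, 4.1]
opening: -0.001
grip_force: 2.6
```

```bash
python3 -c "
from h import *
look()"
```

```text
t 26.1 TCP jig (np.float64(-41.2), np.float64(11.1)) z -0.0231 yaw 6.94 F [-4.5 -0.8  4.1] op -0.0010896024353509914
scene 71 (array([ 445.2, -302.4]), (11.7, 32.1, 6.51), [[437.29998779296875, -287.20001220703125], [440.8999938964844, -319.20001220703125], [452.5, -317.79998779296875], [448.8999938964844, -285.8999938964844]]) jig (np.float64(-31.9), np.float64(-49.4))
```

Call:
step_arm([
  {"x": 0,"y": 0.025,"z": 0,"wx": 0,"wy": 0,"wz": 0},
  {"x": 0,"y": 0.025,"z": 0,"wx": 0,"wy": 0,"wz": 0},
  {"x": 0,"y": 0.025,"z": 0,"wx": 0,"wy": 0,"wz": 0},
  {"x": 0,"y": 0.025,"z": 0,"wx": 0,"wy": 0,"wz": 0},
  {"x": 0,"y": 0,"z": 0,"wx": 0,"wy": 0,"wz": 0},
  {"x": 0,"y": 0,"z": 0,"wx": 0,"wy": 0,"wz": 0},
  {"x": 0,"y": 0,"z": 0,"wx": 0,"wy": 0,"wz": 0},
  {"x": 0,"y": 0,"z": 0,"wx": 0,"wy": 0,"wz": 0},
])

```text
time: 27.2
position: [0.4316, -0.2431, -0.0232]
orientation: [-0.001, 0.663, 0.749, -0.001]
force: [-4.8, -0.4, 3.6]
opening: 0.0
grip_force: 2.7
```

Call:
step_arm([
  {"x": 0,"y": 0.02,"z": 0,"wx": 0,"wy": 0,"wz": 0},
  {"x": 0,"y": 0.02,"z": 0,"wx": 0,"wy": 0,"wz": 0},
  {"x": 0,"y": 0,"z": 0,"wx": 0,"wy": 0,"wz": 0},
  {"x": 0,"y": 0,"z": 0,"wx": 0,"wy": 0,"wz": 0},
  {"x": 0,"y": 0,"z": 0,"wx": 0,"wy": 0,"wz": 0},
  {"x": 0,"y": 0,"z": 0,"wx": 0,"wy": 0,"wz": 0},
  {"x": 0,"y": 0,"z": 0,"wx": 0,"wy": 0,"wz": 0},
  {"x": 0,"y": 0,"z": 0,"wx": 0,"wy": 0,"wz": 0},
])

```text
time: 28.2
position: [0.4328, -0.2429, -0.0231]
orientation: [-0.001, 0.663, 0.749, -0.001]
force: [-4.2, -0.2, 2.9]
opening: -0.006
grip_force: 2.7
```

Call:
step_arm([
  {"x": 0,"y": 0.015,"z": 0,"wx": 0,"wy": 0,"wz": 0},
  {"x": 0,"y": 0.015,"z": 0,"wx": 0,"wy": 0,"wz": 0},
  {"x": 0,"y": 0.015,"z": 0,"wx": 0,"wy": 0,"wz": 0},
  {"x": 0,"y": 0,"z": 0,"wx": 0,"wy": 0,"wz": 0},
  {"x": 0,"y": 0,"z": 0,"wx": 0,"wy": 0,"wz": 0},
  {"x": 0,"y": 0,"z": 0,"wx": 0,"wy": 0,"wz": 0},
  {"x": 0,"y": 0,"z": 0,"wx": 0,"wy": 0,"wz": 0},
  {"x": 0,"y": 0,"z": 0,"wx": 0,"wy": 0,"wz": 0},
])

```text
time: 29.2
position: [0.4341, -0.2428, -0.0231]
orientation: [-0.001, 0.663, 0.749, -0.001]
force: [-5.0, -0.9, 3.4]
opening: 0.001
grip_force: 2.8
```

```bash
python3 -c "
from h import *
look()"
```

```text
t 29.2 TCP jig (np.float64(-35.9), np.float64(11.1)) z -0.0231 yaw 6.94 F [-5.  -0.9  3.4] op 0.0008773703099122923
scene 45 (array([ 447.4, -302.9]), (6.7, 32.1, 6.7), [[442.20001220703125, -286.70001220703125], [446.0, -318.6000061035156], [452.6000061035156, -317.79998779296875], [448.8999938964844, -285.8999938964844]]) jig (np.float64(-29.8), np.float64(-50.2))
```

Call:
step_arm([
  {"x": 0,"y": 0.015,"z": 0,"wx": 0,"wy": 0,"wz": 0},
  {"x": 0,"y": 0.015,"z": 0,"wx": 0,"wy": 0,"wz": 0},
  {"x": 0,"y": 0.015,"z": 0,"wx": 0,"wy": 0,"wz": 0},
  {"x": 0,"y": 0,"z": 0,"wx": 0,"wy": 0,"wz": 0},
  {"x": 0,"y": 0,"z": 0,"wx": 0,"wy": 0,"wz": 0},
  {"x": 0,"y": 0,"z": 0,"wx": 0,"wy": 0,"wz": 0},
  {"x": 0,"y": 0,"z": 0,"wx": 0,"wy": 0,"wz": 0},
  {"x": 0,"y": 0,"z": 0,"wx": 0,"wy": 0,"wz": 0},
])

```text
time: 30.3
position: [0.4353, -0.2426, -0.0231]
orientation: [-0.001, 0.663, 0.749, -0.001]
force: [-5.6, -0.9, 3.8]
opening: 0.0
grip_force: 2.9
```

Call:
step_arm([
  {"x": 0,"y": 0.015,"z": 0,"wx": 0,"wy": 0,"wz": 0},
  {"x": 0,"y": 0.015,"z": 0,"wx": 0,"wy": 0,"wz": 0},
  {"x": 0,"y": 0.015,"z": 0,"wx": 0,"wy": 0,"wz": 0},
  {"x": 0,"y": 0,"z": 0,"wx": 0,"wy": 0,"wz": 0},
  {"x": 0,"y": 0,"z": 0,"wx": 0,"wy": 0,"wz": 0},
  {"x": 0,"y": 0,"z": 0,"wx": 0,"wy": 0,"wz": 0},
  {"x": 0,"y": 0,"z": 0,"wx": 0,"wy": 0,"wz": 0},
  {"x": 0,"y": 0,"z": 0,"wx": 0,"wy": 0,"wz": 0},
])

```text
time: 31.3
position: [0.4354, -0.2425, -0.0232]
orientation: [-0.002, 0.663, 0.749, -0.002]
force: [-8.7, -1.7, 6.1]
opening: 0.004
grip_force: 4.6
```

Call:
step_arm([
  {"x": 0,"y": 0.015,"z": 0,"wx": 0,"wy": 0,"wz": 0},
  {"x": 0,"y": 0.015,"z": 0,"wx": 0,"wy": 0,"wz": 0},
  {"x": 0,"y": 0.015,"z": 0,"wx": 0,"wy": 0,"wz": 0},
  {"x": 0,"y": 0,"z": 0,"wx": 0,"wy": 0,"wz": 0},
  {"x": 0,"y": 0,"z": 0,"wx": 0,"wy": 0,"wz": 0},
  {"x": 0,"y": 0,"z": 0,"wx": 0,"wy": 0,"wz": 0},
  {"x": 0,"y": 0,"z": 0,"wx": 0,"wy": 0,"wz": 0},
  {"x": 0,"y": 0,"z": 0,"wx": 0,"wy": 0,"wz": 0},
])

```text
time: 32.3
position: [0.4355, -0.2424, -0.0232]
orientation: [-0.003, 0.663, 0.749, -0.003]
force: [-11.7, -1.3, 7.2]
opening: 0.004
grip_force: 6.2
```

Call:
step_arm([
  {"x": 0,"y": -0.1,"z": 0,"wx": 0,"wy": 0,"wz": 0},
  {"x": 0,"y": -0.4,"z": 0,"wx": 0,"wy": 0,"wz": 0},
  {"x": 0,"y": 0,"z": -0.5,"wx": 0,"wy": 0,"wz": 0},
  {"x": 0,"y": 0,"z": -0.8,"wx": 0,"wy": 0,"wz": 0},
  {"x": 0,"y": 0,"z": -0.8,"wx": 0,"wy": 0,"wz": 0},
  {"x": 0.3,"y": 0,"z": -0.4,"wx": 0,"wy": 0,"wz": 0},
  {"x": 0.5,"y": 0,"z": 0,"wx": 0,"wy": 0,"wz": 0},
  {"x": 0.5,"y": 0,"z": 0,"wx": 0,"wy": 0,"wz": 0},
])

```text
time: 33.3
position: [0.4192, -0.2035, 0.0511]
orientation: [-0.001, 0.663, 0.749, 0.0]
force: [-0.8, 0.7, -0.6]
opening: -0.004
grip_force: 0.0
```

Call:
step_arm([
  {"x": 0.5,"y": 0.3,"z": 0,"wx": 0,"wy": 0,"wz": 0},
  {"x": 0.5,"y": 0.3,"z": 0,"wx": 0,"wy": 0,"wz": 0},
  {"x": 0.5,"y": 0.3,"z": 0,"wx": 0,"wy": 0,"wz": 0},
  {"x": 0.5,"y": 0.3,"z": 0,"wx": 0,"wy": 0,"wz": 0},
  {"x": 0.1,"y": 0.3,"z": 0,"wx": 0,"wy": 0,"wz": 0},
  {"x": 0,"y": 0.07,"z": 0,"wx": 0,"wy": 0,"wz": 0},
  {"x": 0,"y": 0,"z": 0,"wx": 0,"wy": 0,"wz": 0},
  {"x": 0,"y": 0,"z": 0,"wx": 0,"wy": 0,"wz": 0},
])

```text
time: 34.3
position: [0.4589, -0.1375, 0.0519]
orientation: [-0.0, 0.663, 0.748, -0.0]
force: [0.3, 1.1, -0.6]
opening: -0.002
grip_force: 0.0
```

```bash
python3 -c "
from h import *
look()"
```

```text
t 34.3 TCP jig (np.float64(1.3), np.float64(112.7)) z 0.0519 yaw 6.89 F [ 0.3  1.1 -0.6] op -0.0024002662275951635
top 13 (array([ 462.3, -283.9]), (25.8, 2.8, 8.14), [[449.29998779296875, -284.3999938964844], [449.70001220703125, -287.20001220703125], [475.20001220703125, -283.6000061035156], [474.79998779296875, -280.79998779296875]]) jig (np.float64(-12.7), np.float64(-33.1))
scene 35 (array([ 448.2, -303.5]), (5.0, 30.0, 6.65), [[444.1000061035156, -288.6000061035156], [447.6000061035156, -318.3999938964844], [452.6000061035156, -317.79998779296875], [449.1000061035156, -288.0]]) jig (np.float64(-29.1), np.float64(-50.9))
```

Call:
step_arm([
  {"x": 0,"y": 0,"z": 0.6,"wx": 0,"wy": 0,"wz": 0},
  {"x": 0,"y": 0,"z": 0.7,"wx": 0,"wy": 0,"wz": 0},
  {"x": 0,"y": 0,"z": 0.7,"wx": 0,"wy": 0,"wz": 0},
  {"x": 0,"y": 0,"z": 0.35,"wx": 0,"wy": 0,"wz": 0},
  {"x": 0,"y": 0,"z": 0.15,"wx": 0,"wy": 0,"wz": 0},
  {"x": -0.1,"y": 0,"z": 0,"wx": 0,"wy": 0,"wz": 0},
  {"x": -0.1,"y": 0,"z": 0,"wx": 0,"wy": 0,"wz": 0},
  {"x": -0.1,"y": 0,"z": 0,"wx": 0,"wy": 0,"wz": 0},
])

```text
time: 35.4
position: [0.4608, -0.1465, -0.0223]
orientation: [0.001, 0.663, 0.749, 0.0]
force: [0.3, -1.7, 0.4]
opening: -0.002
grip_force: 0.0
```

Call:
step_arm([
  {"x": -0.07,"y": 0,"z": 0,"wx": 0,"wy": 0,"wz": 0},
  {"x": -0.07,"y": 0,"z": 0,"wx": 0,"wy": 0,"wz": 0},
  {"x": -0.07,"y": 0,"z": 0,"wx": 0,"wy": 0,"wz": 0},
  {"x": -0.07,"y": 0,"z": 0,"wx": 0,"wy": 0,"wz": 0},
  {"x": -0.07,"y": 0,"z": 0,"wx": 0,"wy": 0,"wz": 0},
  {"x": 0,"y": 0,"z": 0,"wx": 0,"wy": 0,"wz": 0},
  {"x": 0,"y": 0,"z": 0,"wx": 0,"wy": 0,"wz": 0},
  {"x": 0,"y": 0,"z": 0,"wx": 0,"wy": 0,"wz": 0},
])

```text
time: 36.4
position: [0.4614, -0.155, -0.0229]
orientation: [-0.001, 0.663, 0.749, 0.001]
force: [0.8, 4.6, 3.4]
opening: -0.004
grip_force: 2.5
```

```bash
python3 -c "
from h import *
look()"
```

```text
t 36.4 TCP jig (np.float64(1.7), np.float64(95.0)) z -0.0229 yaw 6.94 F [0.8 4.6 3.4] op -0.003947817307590664
top 3 (array([ 486.2, -306.5]), (0.0, 0.0, 0.0), [[486.20001220703125, -306.5], [486.20001220703125, -306.5], [486.20001220703125, -306.5], [486.20001220703125, -306.5]]) jig (np.float64(8.3), np.float64(-58.4))
scene 33 (array([ 448.7, -306.1]), (6.7, 26.6, 6.51), [[443.0, -293.3999938964844], [446.1000061035156, -319.79998779296875], [452.70001220703125, -319.1000061035156], [449.70001220703125, -292.6000061035156]]) jig (np.float64(-28.9), np.float64(-53.5))
```

Call:
step_arm([
  {"x": -0.03,"y": 0,"z": 0,"wx": 0,"wy": 0,"wz": 0},
  {"x": -0.03,"y": 0,"z": 0,"wx": 0,"wy": 0,"wz": 0},
  {"x": -0.03,"y": 0,"z": 0,"wx": 0,"wy": 0,"wz": 0},
  {"x": -0.03,"y": 0,"z": 0,"wx": 0,"wy": 0,"wz": 0},
  {"x": -0.03,"y": 0,"z": 0,"wx": 0,"wy": 0,"wz": 0},
  {"x": 0,"y": 0,"z": 0,"wx": 0,"wy": 0,"wz": 0},
  {"x": 0,"y": 0,"z": 0,"wx": 0,"wy": 0,"wz": 0},
  {"x": 0,"y": 0,"z": 0,"wx": 0,"wy": 0,"wz": 0},
])

```text
time: 37.5
position: [0.4619, -0.1594, -0.0229]
orientation: [-0.001, 0.663, 0.749, 0.001]
force: [-0.7, 5.1, 3.7]
opening: -0.004
grip_force: 2.6
```

Call:
step_arm([
  {"x": -0.02,"y": 0,"z": 0,"wx": 0,"wy": 0,"wz": 0},
  {"x": -0.02,"y": 0,"z": 0,"wx": 0,"wy": 0,"wz": 0},
  {"x": -0.02,"y": 0,"z": 0,"wx": 0,"wy": 0,"wz": 0},
  {"x": 0,"y": 0,"z": 0,"wx": 0,"wy": 0,"wz": 0},
  {"x": 0,"y": 0,"z": 0,"wx": 0,"wy": 0,"wz": 0},
  {"x": 0,"y": 0,"z": 0,"wx": 0,"wy": 0,"wz": 0},
  {"x": 0,"y": 0,"z": 0,"wx": 0,"wy": 0,"wz": 0},
  {"x": 0,"y": 0,"z": 0,"wx": 0,"wy": 0,"wz": 0},
])

```text
time: 38.5
position: [0.4621, -0.1611, -0.0229]
orientation: [-0.001, 0.663, 0.749, 0.001]
force: [-0.6, 4.9, 3.0]
opening: 0.001
grip_force: 2.7
```

Call:
step_arm([
  {"x": -0.02,"y": 0,"z": 0,"wx": 0,"wy": 0,"wz": 0},
  {"x": -0.02,"y": 0,"z": 0,"wx": 0,"wy": 0,"wz": 0},
  {"x": -0.02,"y": 0,"z": 0,"wx": 0,"wy": 0,"wz": 0},
  {"x": 0,"y": 0,"z": 0,"wx": 0,"wy": 0,"wz": 0},
  {"x": 0,"y": 0,"z": 0,"wx": 0,"wy": 0,"wz": 0},
  {"x": 0,"y": 0,"z": 0,"wx": 0,"wy": 0,"wz": 0},
  {"x": 0,"y": 0,"z": 0,"wx": 0,"wy": 0,"wz": 0},
  {"x": 0,"y": 0,"z": 0,"wx": 0,"wy": 0,"wz": 0},
])

```text
time: 39.5
position: [0.4623, -0.1629, -0.0229]
orientation: [-0.001, 0.663, 0.749, 0.001]
force: [-1.0, 5.1, 3.3]
opening: -0.002
grip_force: 2.7
```

Call:
step_arm([
  {"x": -0.015,"y": 0,"z": 0,"wx": 0,"wy": 0,"wz": 0},
  {"x": -0.015,"y": 0,"z": 0,"wx": 0,"wy": 0,"wz": 0},
  {"x": -0.015,"y": 0,"z": 0,"wx": 0,"wy": 0,"wz": 0},
  {"x": 0,"y": 0,"z": 0,"wx": 0,"wy": 0,"wz": 0},
  {"x": 0,"y": 0,"z": 0,"wx": 0,"wy": 0,"wz": 0},
  {"x": 0,"y": 0,"z": 0,"wx": 0,"wy": 0,"wz": 0},
  {"x": 0,"y": 0,"z": 0,"wx": 0,"wy": 0,"wz": 0},
  {"x": 0,"y": 0,"z": 0,"wx": 0,"wy": 0,"wz": 0},
])

```text
time: 40.5
position: [0.4623, -0.1629, -0.0229]
orientation: [-0.002, 0.663, 0.749, 0.002]
force: [-1.4, 9.0, 5.1]
opening: -0.003
grip_force: 4.4
```

Call:
step_arm([
  {"x": -0.015,"y": 0,"z": 0,"wx": 0,"wy": 0,"wz": 0},
  {"x": -0.015,"y": 0,"z": 0,"wx": 0,"wy": 0,"wz": 0},
  {"x": -0.015,"y": 0,"z": 0,"wx": 0,"wy": 0,"wz": 0},
  {"x": 0,"y": 0,"z": 0,"wx": 0,"wy": 0,"wz": 0},
  {"x": 0,"y": 0,"z": 0,"wx": 0,"wy": 0,"wz": 0},
  {"x": 0,"y": 0,"z": 0,"wx": 0,"wy": 0,"wz": 0},
  {"x": 0,"y": 0,"z": 0,"wx": 0,"wy": 0,"wz": 0},
  {"x": 0,"y": 0,"z": 0,"wx": 0,"wy": 0,"wz": 0},
])

```text
time: 41.5
position: [0.4623, -0.163, -0.0229]
orientation: [-0.003, 0.663, 0.749, 0.003]
force: [-1.9, 11.7, 6.5]
opening: 0.0
grip_force: 6.0
```

The bar is seated against the stop. The force rose to 11.7 N with no further motion. I'll back off and give one more gentle fence push to make sure it's flush.

Call:
step_arm([
  {"x": 0.1,"y": 0,"z": 0,"wx": 0,"wy": 0,"wz": 0},
  {"x": 0.4,"y": 0,"z": 0,"wx": 0,"wy": 0,"wz": 0},
  {"x": 0,"y": 0,"z": -0.6,"wx": 0,"wy": 0,"wz": 0},
  {"x": 0,"y": 0,"z": -0.9,"wx": 0,"wy": 0,"wz": 0},
  {"x": 0,"y": -0.3,"z": -0.9,"wx": 0,"wy": 0,"wz": 0},
  {"x": 0,"y": -0.5,"z": 0,"wx": 0,"wy": 0,"wz": 0},
  {"x": -0.4,"y": -0.5,"z": 0,"wx": 0,"wy": 0,"wz": 0},
  {"x": -0.5,"y": -0.4,"z": 0,"wx": 0,"wy": 0,"wz": 0},
])

```text
time: 42.5
position: [0.4115, -0.1848, 0.0473]
orientation: [-0.001, 0.663, 0.749, -0.0]
force: [0.9, -0.5, -0.0]
opening: 0.001
grip_force: 0.0
```

Call:
step_arm([
  {"x": -0.6,"y": 0,"z": 0,"wx": 0,"wy": 0,"wz": 0},
  {"x": -0.7,"y": 0,"z": 0,"wx": 0,"wy": 0,"wz": 0},
  {"x": -0.5,"y": 0,"z": 0.5,"wx": 0,"wy": 0,"wz": 0},
  {"x": 0,"y": 0,"z": 0.7,"wx": 0,"wy": 0,"wz": 0},
  {"x": 0,"y": 0,"z": 0.7,"wx": 0,"wy": 0,"wz": 0},
  {"x": 0,"y": 0,"z": 0.4,"wx": 0,"wy": 0,"wz": 0},
  {"x": 0,"y": 0,"z": 0.1,"wx": 0,"wy": 0,"wz": 0},
  {"x": 0,"y": 0,"z": 0,"wx": 0,"wy": 0,"wz": 0},
])

```text
time: 43.5
position: [0.4204, -0.239, -0.0229]
orientation: [0.0, 0.663, 0.749, 0.0]
force: [-0.1, 0.1, -0.6]
opening: -0.003
grip_force: 0.0
```

```bash
python3 -c "
from h import *
look()"
```

```text
t 43.5 TCP jig (np.float64(-49.0), np.float64(16.4)) z -0.0229 yaw 6.94 F [-0.1  0.1 -0.6] op -0.0027000690757543995
scene 28 (array([ 448.7, -309.9]), (6.7, 19.9, 6.51), [[443.79998779296875, -300.0], [446.1000061035156, -319.79998779296875], [452.70001220703125, -319.1000061035156], [450.3999938964844, -299.29998779296875]]) jig (np.float64(-29.3), np.float64(-57.3))
```

Call:
step_arm([
  {"x": 0,"y": 0.1,"z": 0,"wx": 0,"wy": 0,"wz": 0},
  {"x": 0,"y": 0.1,"z": 0,"wx": 0,"wy": 0,"wz": 0},
  {"x": 0,"y": 0.1,"z": 0,"wx": 0,"wy": 0,"wz": 0},
  {"x": 0,"y": 0.07,"z": 0,"wx": 0,"wy": 0,"wz": 0},
  {"x": 0,"y": 0.03,"z": 0,"wx": 0,"wy": 0,"wz": 0},
  {"x": 0,"y": 0.03,"z": 0,"wx": 0,"wy": 0,"wz": 0},
  {"x": 0,"y": 0.03,"z": 0,"wx": 0,"wy": 0,"wz": 0},
  {"x": 0,"y": 0,"z": 0,"wx": 0,"wy": 0,"wz": 0},
])

```text
time: 44.6
position: [0.4338, -0.2372, -0.023]
orientation: [-0.0, 0.663, 0.749, 0.0]
force: [0.5, 0.7, -0.3]
opening: 0.002
grip_force: 0.0
```

Call:
step_arm([
  {"x": 0,"y": 0.02,"z": 0,"wx": 0,"wy": 0,"wz": 0},
  {"x": 0,"y": 0.02,"z": 0,"wx": 0,"wy": 0,"wz": 0},
  {"x": 0,"y": 0.02,"z": 0,"wx": 0,"wy": 0,"wz": 0},
  {"x": 0,"y": 0.02,"z": 0,"wx": 0,"wy": 0,"wz": 0},
  {"x": 0,"y": 0,"z": 0,"wx": 0,"wy": 0,"wz": 0},
  {"x": 0,"y": 0,"z": 0,"wx": 0,"wy": 0,"wz": 0},
  {"x": 0,"y": 0,"z": 0,"wx": 0,"wy": 0,"wz": 0},
  {"x": 0,"y": 0,"z": 0,"wx": 0,"wy": 0,"wz": 0},
])

```text
time: 45.6
position: [0.4346, -0.237, -0.0231]
orientation: [-0.001, 0.663, 0.749, -0.001]
force: [-5.7, -1.0, 4.6]
opening: -0.002
grip_force: 3.0
```

Call:
step_arm([
  {"x": 0,"y": 0.02,"z": 0,"wx": 0,"wy": 0,"wz": 0},
  {"x": 0,"y": 0.02,"z": 0,"wx": 0,"wy": 0,"wz": 0},
  {"x": 0,"y": 0.02,"z": 0,"wx": 0,"wy": 0,"wz": 0},
  {"x": 0,"y": 0,"z": 0,"wx": 0,"wy": 0,"wz": 0},
  {"x": 0,"y": 0,"z": 0,"wx": 0,"wy": 0,"wz": 0},
  {"x": 0,"y": 0,"z": 0,"wx": 0,"wy": 0,"wz": 0},
  {"x": 0,"y": 0,"z": 0,"wx": 0,"wy": 0,"wz": 0},
  {"x": 0,"y": 0,"z": 0,"wx": 0,"wy": 0,"wz": 0},
])

```text
time: 46.6
position: [0.4346, -0.237, -0.0231]
orientation: [-0.003, 0.663, 0.749, -0.002]
force: [-10.4, -1.0, 7.2]
opening: -0.004
grip_force: 5.3
```

Call:
step_arm([
  {"x": 0,"y": -0.1,"z": 0,"wx": 0,"wy": 0,"wz": 0},
  {"x": 0,"y": -0.5,"z": 0,"wx": 0,"wy": 0,"wz": 0},
  {"x": 0,"y": -0.3,"z": -0.6,"wx": 0,"wy": 0,"wz": 0},
  {"x": 0,"y": -0.3,"z": -0.9,"wx": 0,"wy": 0,"wz": 0},
  {"x": 0.6,"y": 0,"z": -0.9,"wx": 0,"wy": 0,"wz": 0},
  {"x": 0.9,"y": 0,"z": -0.5,"wx": 0,"wy": 0,"wz": 0},
  {"x": 0.9,"y": 0,"z": -0.5,"wx": 0,"wy": 0,"wz": 0},
  {"x": 0.9,"y": 0,"z": -0.5,"wx": 0,"wy": 0,"wz": 0},
])

```text
time: 47.6
position: [0.3899, -0.1419, 0.0944]
orientation: [0.0, 0.663, 0.748, 0.001]
force: [0.3, -0.1, 0.8]
opening: -0.004
grip_force: 0.0
```

Call:
step_arm([
  {"x": 0.9,"y": 0,"z": -0.5,"wx": 0,"wy": 0,"wz": 0},
  {"x": 0.9,"y": 0,"z": 0,"wx": 0,"wy": 0,"wz": 0},
  {"x": 0.9,"y": 0,"z": 0,"wx": 0,"wy": 0,"wz": 0},
  {"x": 0.9,"y": 0,"z": 0,"wx": 0,"wy": 0,"wz": 0},
  {"x": 0.9,"y": 0,"z": 0,"wx": 0,"wy": 0,"wz": 0},
  {"x": 0.9,"y": 0,"z": 0,"wx": 0,"wy": 0,"wz": 0},
  {"x": 0.4,"y": 0,"z": 0,"wx": 0,"wy": 0,"wz": 0},
  {"x": 0,"y": 0,"z": 0,"wx": 0,"wy": 0,"wz": 0},
])

```text
time: 48.6
position: [0.3691, 0.0302, 0.1089]
orientation: [0.0, 0.663, 0.749, 0.0]
force: [0.6, -0.5, -0.1]
opening: 0.003
grip_force: 0.0
```

```bash
python3 -c "
from h import *
look()
c=capture('top'); d=capture('scene')
save(np.hstack([cv2.resize(c['image'][225:285,385:460],(400,320),interpolation=cv2.INTER_CUBIC),cv2.resize(d['image'][300:380,325:425],(400,320),interpolation=cv2.INTER_CUBIC)]),'final')"
```

```text
t 48.6 TCP jig (np.float64(-67.8), np.float64(289.8)) z 0.1089 yaw 7.02 F [ 0.6 -0.5 -0.1] op 0.0030128685003946607
top 6 (array([ 484.9, -299.3]), (4.1, 0.0, 133.03), [[486.29998779296875, -300.79998779296875], [486.29998779296875, -300.79998779296875], [483.3999938964844, -297.79998779296875], [483.3999938964844, -297.79998779296875]]) jig (np.float64(7.9), np.float64(-51.1))
scene 26 (array([ 448.7, -310.1]), (6.6, 19.9, 6.51), [[443.79998779296875, -300.0], [446.1000061035156, -319.79998779296875], [452.70001220703125, -319.1000061035156], [450.3999938964844, -299.29998779296875]]) jig (np.float64(-29.4), np.float64(-57.5))
```

View pics/final.png

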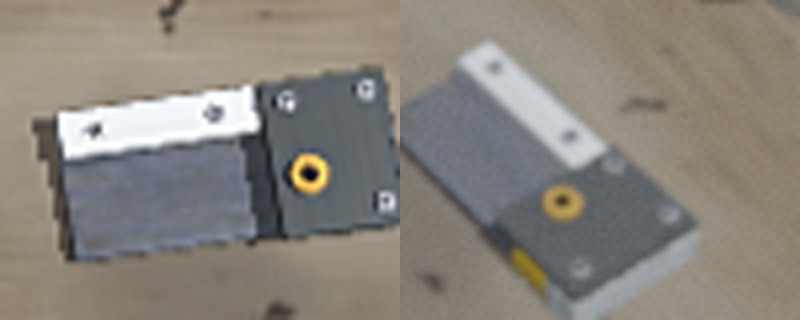

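The bar lies along the fence (edge at y≈155 px in the left half). Its plain end is level with the fence end at x≈65 px, and the yellow end is under the plate. The arm is clear, so I'm handing in.

```bash
python3 -c "
from plant import sign_off
print(sign_off())"
```

```text
the job is handed in; nothing more can be done
None
```

The larger bar went from the rack into the drill jig, was pushed gently against the fence and end stop (my highest force reading was about 12 N), and was handed in at 48.6 s; the hand-in gave no verdict.

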